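# Pack the lunch box in layers

## Task

Pack the metal lunch box from the two stacks: take the two round tubs off the divider plate and stand each in the cell of the lunch box's bottom that fits it, lay the divider plate level on the ledge above them, fin up, then take the stack of flat snack boxes apart and set each flat on the divider plate, on the side of the fin where it fits. Keep everything upright as you carry it, and do not knock over or push aside the little tea caddy and the ramekin that stand close by.

Things in the scene. Friction and masses are not known exactly. Their poses are not given: they have to be found in the camera images.
- lunch_box: Open metal box, rounded corners, fixed, 132 (x) x 212 (y) x 92 mm high; origin under its centre. Inside 124 x 204; ledge all round, 9 to 10 wide, top at z = 60. Below it, floor at z = 4 and a 6 mm partition up to the ledge make two cells, each 106 along x: wide cell 104 along y, centre y = -40; narrow cell 74 along y, centre y = +55.
- divider: Dark metal plate 114 (x) x 194 (y) x 4 mm, 0.2 kg, on the worktop under the tubs; origin under its centre. Its handle is an upright fin at y = +16: 10 thick (y), 92 long (x), top at z = 32. Goes on the ledge, 5 mm spare all round, either way round. Fin to lunch box wall is then 113 mm on its -y side (wide section, middle y = -46) and 81 mm on its +y side (narrow, middle y = +61).
- large_tub: Round white tub, 94 mm in diameter, 38 high to the top of its bamboo lid; on it a ridge 12 mm thick (x), 34 long (y), 15 high: pinch it from above, closing along x. Hollow foot, 17 deep, clears the ridge below: lifts straight off. Origin under its centre; about 0.3 kg. Starts on the divider plate, on the -y side of the fin; fits only the wide cell. In a cell its ridge stays 3 mm below the ledge.
- small_tub: Round white tub, 60 mm in diameter, 38 high to the top of its bamboo lid; on it a ridge 12 mm thick (x), 34 long (y), 15 high: pinch it from above, closing along x. Hollow foot, 17 deep, clears the ridge below: lifts straight off. Origin under its centre; about 0.12 kg. Starts on the large tub's lid; belongs in the narrow cell.
- large_snack_box: Flat white box 108 (x) x 100 (y) mm, 26 high to the top of its bamboo lid; on it a ridge 12 mm thick (x), 34 long (y), 15 high: pinch it from above, closing along x. Origin under its centre; about 0.22 kg. Starts on the worktop under the small snack box; fits only the plate's wide section, x along the plate's x, either way round.
- small_snack_box: Flat white box 96 (x) x 68 (y) mm, 26 high to the top of its bamboo lid; on it a ridge 12 mm thick (x), 34 long (y), 15 high: pinch it from above, closing along x. Hollow foot, 17 deep, clears the ridge below: lifts straight off. Origin under its centre; about 0.15 kg. Starts on the large snack box; belongs on the plate's narrow section, x along the plate's x, either way round.
- small_caddy: Bystander, loose: small round tea caddy with a grey lid, 56 mm in diameter, 62 high, behind the work; origin under its centre. Leave it standing.
- ramekin: Bystander, loose: white fluted ramekin, 70 mm in diameter, 40 high, behind the work; origin under its centre. Leave it standing.
Things that resemble listed ones, but are neither listed nor needed, are in the scene too. Leave any purple look-alike of the small_snack_box alone.

How it is judged:
By the outcome, as a careful person would: the job done as asked, in the order asked, and still so for the second after the job is handed in, with the robot touching nothing.
It also fails if it takes over 128 s, if anything falls off the work surface, if the arm or the gripper's body presses on something with over 40 N, if the wrist force passes 120 N, or if a joint passes its speed limit or range.

## Robot

A 6-joint arm with a two-finger parallel gripper is mounted at the origin on a cart in front of the work surface, level with it; the furniture and walls round the work are solid. World frame = base frame: x ahead of the robot, y to its left, z up, the work surface at z = 0. Lengths are in m, angles in degrees, forces in N, time in s.
With the tool pointing down it reaches from about 0.275 to 0.875 m from the base axis. Payload 12.5 kg.
Tool frame: the origin (TCP) lies between the finger pads; the fingertips stand 22 mm ahead of it and the grasp point (between the pads) lies 3 mm ahead of it (bot.tcp_to_tips is the distance from the TCP to the fingertips, in m); z points along the fingers, y is the line along which they close (so a half turn about z gives the same grasp; the last joint's range is limited). The gripper opens to 85 mm and grips with 20 to 120 N. Pads are 22 mm wide; open, the fingers measure 114 mm over their backs; the gripper's body (76 mm by 85 mm) begins 54 mm behind the grasp point. The pads swing forward as they close: fully open they stand 13 mm farther back than shut.
Start: joints at [63.793, 20.094, 94.641, -0, 65.266, -4.847], TCP at [0.2, 0.512, 0.253] pointing down, gripper open.
Joint ranges: [-157.81, 157.81], [-45, 120.19], [0.68, 151.7], [-89.99, 269.99], [4.06, 180], [-164.3, 164.3]. Speed limits (degrees/s): [127.2, 127.2, 159.86, 180, 180, 180].

## Interface

Orientations are given as a 3x3 rotation matrix whose columns are the frame's x, y, z axes.
In Python, from workcell import bot gives the robot as it stands. The module is installed in compiled form; this text tells all that it offers.
- The arm moves only by the tool send_rows, never from a script. Its argument "deltas" is one flat list of numbers, 7 for each row, row after row: the shift along the tool's x, y, z in units of 2.5 cm (1.0 is 2.5 cm), then the turn, a rotation vector about the tool's x, y, z in units of 90 degrees (1.0 is 90 degrees), then the closure, from 0 (fully open) to 1 (shut). A call has 1 to 20 rows; each row shifts and turns the commanded pose from where the row before left it, along the tool's axes as they then stand; what a row does not reach is not made up. A row lasts 1/12 s, in which the tool goes at most 41.7 mm and 7.16 degrees, less where a joint would pass 70% of its speed; a pose out of reach is approached as far as the arm can. A call with a number of a shift or a turn outside -1 to 1 is refused whole. A call with a gripper value outside its range is refused whole. The fingers move at their own pace and stop on an object; "force" is the grip in N (left out, the last holds). Time passes only in rows, so rows that do not move let the fingers close. It gives the time, the measured TCP pose, the force, the opening and the grip force at its end, in the units of the state.
- bot.get_state(): the state, without advancing time (a new reading comes with each control period).
- bot.snapshot(name): name is "side" or "top" or "wrist"; returns the picture (400x640x3 uint8, red, green, blue); there is no depth.
- bot.camera_info(name): a dict with "fovy" (degrees; the focal length in pixels is half the picture's height over the tangent of half this angle, whatever the lens; pixels are square), "cx", "cy" (the principal point, pixels), "R" (3x3) and "t" (3): a world point X has camera coordinates R X + t. Camera axes: x right, y down, z forward; pixel columns grow to the right and rows downward; lengths in m; the calibration is good to about 2 mm. A picture is of the moment at which its call begins: read the wrist's pose just before it. camera_info takes no time and is no camera call; for the wrist camera it gives the pose at the moment of the call.
- bot.sign_off(): hands the job in; it is judged then, once.
The state is a dict: "clock": time; "q": joint angles; "qvel": joint speeds; "joint_efforts": joint torques, N m; "position": TCP position; "tool_rot": TCP orientation; "force": force on the tool from outside, world axes, zero at the start; "torque": the same for the moment, N m; "finger_gap": finger opening in m; "finger_force": force on a finger pad.
Only numpy, scipy, OpenCV 4.12 (cv2) and the standard library are available. Lean on these libraries where they do the work, as an engineer would, in place of code of your own. Each camera call takes 0.05 s, during which the arm holds its last target. There are 200 camera calls.

## Working session

There is one attempt and no reset: what is moved stays moved. The work goes in short steps, Python scripts to look and compute and a tool call to move; the robot and the scene stay as the last step left them, time stands still between calls to the robot, and variables do not carry over. Pictures are saved under pics/ and viewed, at most 14 in all, crops included, and the job is handed in when it is done.

Besides the shell and the picture viewer there is one more tool, called after "Request:" by a JSON object that holds its "name" and its "arguments", one argument or row to a line. send_rows: Moves the arm, as the interface text tells. Shifts and turns lie within -1 to 1; 1 stands for 2.5 cm of shift or 90 degrees of turn. Its arguments: {"type":"object","properties":{"deltas":{"type":"array","items":{"type":"number","minimum":-1,"maximum":1}},"force":{"type":"number"}},"required":["deltas"]}

```bash
mkdir -p pics; ls
cat > h.py <<'E'
import numpy as np,cv2
from workcell import bot
def snap(name,f):
    ci=bot.camera_info(name); im=bot.snapshot(name)
    cv2.imwrite('pics/'+f+'.png',cv2.cvtColor(im,cv2.COLOR_RGB2BGR)); return im,ci
def K(ci):
    f=200/np.tan(np.radians(ci['fovy'])/2); return f
def ray(ci,u,v,z):
    R=np.array(ci['R']);t=np.array(ci['t']);f=K(ci)
    d=R.T@np.array([(u-ci['cx'])/f,(v-ci['cy'])/f,1]);c=-R.T@t
    return c+d*(z-c[2])/d[2]
def proj(ci,X):
    p=np.array(ci['R'])@np.array(X)+np.array(ci['t']);f=K(ci)
    return np.array([ci['cx']+f*p[0]/p[2],ci['cy']+f*p[1]/p[2]])
E
python3 - <<'E'
from h import *
import json
for n in ['side','top','wrist']:
    im,ci=snap(n,n+'0'); print(n,ci)
s=bot.get_state(); print(s)
E
```

```text
pics
side {'fovy': 51.58320768334581, 'cx': 318.71845094329996, 'cy': 193.94097410993967, 'R': array([[ 0.97404411, -0.22607007,  0.01141911],
       [-0.08373153, -0.4067158 , -0.90970945],
       [ 0.21030241,  0.88514099, -0.41508833]]), 't': array([-0.55634927,  0.0597171 ,  1.12629498])}
top {'fovy': 42.15432477572878, 'cx': 324.65066366761124, 'cy': 208.9773484846475, 'R': array([[ 2.98316569e-02, -9.99554834e-01,  4.54217940e-04],
       [-9.94538937e-01, -2.97274192e-02, -1.00042911e-01],
       [ 1.00011878e-01,  2.53270836e-03, -9.94983020e-01]]), 't': array([-0.09047769,  0.53412332,  1.43733137])}
wrist {'fovy': 71.71378894275908, 'cx': 320.652367879985, 'cy': 196.75363538436855, 'R': array([[ 0.36502469,  0.93099729, -0.00101213],
       [ 0.8937498 , -0.35011588,  0.28041072],
       [ 0.26070726, -0.10326143, -0.95987958]]), 't': array([-0.5486988 , -0.0353672 ,  0.37770895])}
{'clock': 0.15, 'q': array([ 6.37937374e+01,  2.01174635e+01,  9.46654828e+01, -8.64515122e-05,
        6.52648834e+01, -4.84709705e+00]), 'qvel': array([-0.01414597, -0.05256191, -0.15436698,  0.11972718,  0.00415367,
        0.08898683]), 'joint_efforts': array([ 6.36179834e-05, -5.06256044e+01, -2.91500741e+01, -1.58316525e-04,
        3.36727157e-03, -4.27940461e-05]), 'position': array([0.20019993, 0.51204497, 0.2529002 ]), 'tool_rot': array([[-9.31315843e-01,  3.64212391e-01, -3.67414995e-04],
       [ 3.64212569e-01,  9.31315544e-01, -7.49583185e-04],
       [ 6.91718122e-05, -8.31915855e-04, -9.99999652e-01]]), 'force': array([-0.95723212, -1.13611044,  0.46486061]), 'torque': array([-0.02570121,  0.02455795, -0.01502335]), 'finger_force': 0.0, 'finger_gap': 0.08541984756369539}
```

View pics/top0.png

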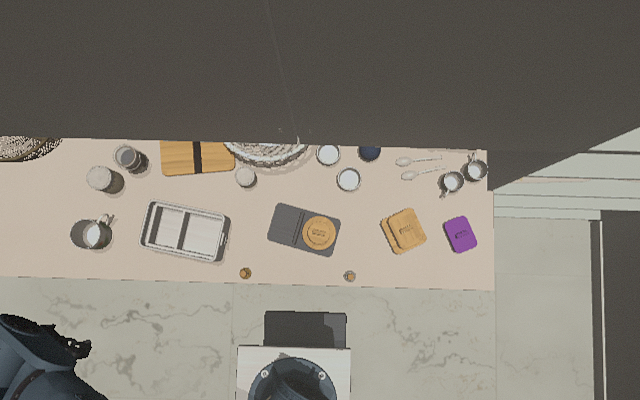

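View pics/side0.png

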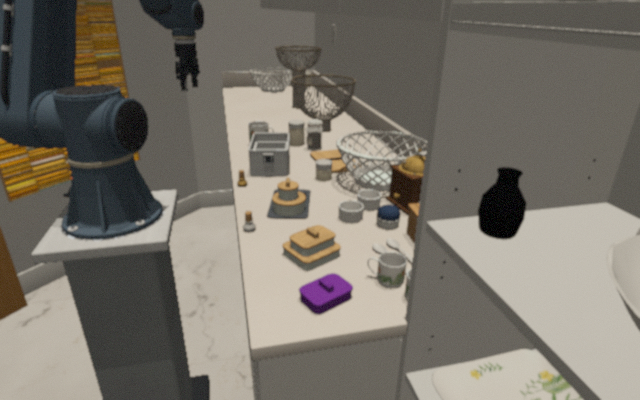

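Top view: the lunch box is at about (185,230), divider with tubs at (305,230), the snack stack at (403,230). The purple look-alike at (460,234) is excluded. The caddy is at (246,177), and the candidate ramekins are at (348,180) and (328,154). Next is an enlarged crop with rough positions.

Run:
```python
from h import *
ci=bot.camera_info('top'); im=cv2.imread('pics/top0.png')
cv2.imwrite('pics/topcrop.png',cv2.resize(im[135:295,125:445],None,fx=2.5,fy=2.5,interpolation=cv2.INTER_CUBIC))
for n,u,v,z in [('box',185,230,.092),('part',183,228,.06),('div',305,230,.004),('tub',319,232,.076),('snack',405,229,.052),('purple',460,234,.02),('caddy',246,177,.062),('ram',348,180,.04),('salt',245,272,.03),('salt2',350,275,.03),('edge',300,282,0)]:
    print(n,ray(ci,u,v,z).round(3))
w=bot.camera_info('wrist'); s=bot.get_state(); R=np.array(w['R']);c=-R.T@w['t']
T=np.array(s['tool_rot']);print('cam in tool',T.T@(c-s['position']),T.T@R.T)
```

```text
box [0.462 0.298 0.092]
part [0.469 0.313 0.06 ]
div [ 0.477 -0.02   0.004]
tub [ 0.468 -0.061  0.076]
snack [ 0.485 -0.298  0.052]
purple [ 0.478 -0.458  0.02 ]
caddy [0.616 0.146 0.062]
ram [ 0.619 -0.138  0.04 ]
salt [0.354 0.142 0.03 ]
salt2 [ 0.354 -0.15   0.03 ]
edge [ 0.329 -0.011  0.   ]
cam in tool [ 0.07144869 -0.0007274  -0.1190853 ] [[-8.72684928e-04 -9.59856520e-01 -2.80490104e-01]
 [ 9.99999619e-01 -8.33661452e-04 -2.58437693e-04]
 [ 1.42293173e-05 -2.80490223e-01  9.59856882e-01]]
```

View pics/topcrop.png

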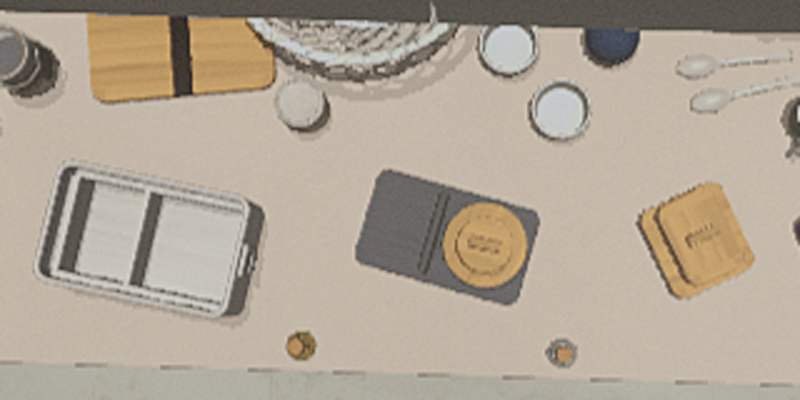

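In the crop, the lunch box's wide cell is on the right (-y) side, with yaw about -14°. The plate has its fin at (437,235) and its wide side, with the tubs, on the right. The natural-bamboo stack at (695,240) is the snack boxes; the purple box is the look-alike and stays put. I'll turn the tool and look at the lunch box with the wrist camera.

Request:
{"name": "send_rows", "arguments": {
  "deltas": [0,0,0,0,0,0.0765,0,0,0,0,0,0,0.0765,0,0,0,0,0,0,0.0765,0,0,0,0,0,0,0.0765,0,0,0,0,0,0,0.0765,0,0,0,0,0,0,0.0765,0,0,0,0,0,0,0.0765,0,0,0,0,0,0,0.0765,0,0,0,0,0,0,0.0765,0,0,0,0,0,0,0.0765,0,0,0,0,0,0,0.0765,0,0,0,0,0,0,0.0765,0],
  "force": 40
}}

```text
clock: 1.15
position: [0.2002, 0.5121, 0.2531]
tool_rot: [[0.247, 0.969, -0.0], [0.969, -0.247, -0.0], [-0.001, -0.0, -1.0]]
force: [0.1, -0.0, -0.7]
finger_gap: 0.0855
finger_force: 0.0
```

Request:
{"name": "send_rows", "arguments": {
  "deltas": [-0.444,0.942,0,0,0,0,0,-0.444,0.942,0,0,0,0,0,-0.444,0.942,0,0,0,0,0,-0.444,0.942,0,0,0,0,0,-0.444,0.942,0,0,0,0,0,-0.444,0.942,0,0,0,0,0,-0.444,0.942,0,0,0,0,0,-0.444,0.942,0,0,0,0,0,-0.444,0.942,0,0,0,0,0,-0.444,0.942,0,0,0,0,0,-0.444,0.942,0,0,0,0,0,-0.444,0.942,0,0,0,0,0,-0.444,0.942,0,0,0,0,0,0,0,0,0,0,0,0,0,0,0,0,0,0,0]
}}

```text
clock: 2.4
position: [0.463, 0.2975, 0.2529]
tool_rot: [[0.244, 0.97, -0.001], [0.97, -0.244, -0.0], [-0.0, -0.001, -1.0]]
force: [-0.4, -0.1, 0.1]
finger_gap: 0.085
finger_force: 0.0
```

Run:
```python
from h import *
im,ci=snap('wrist','w_box'); s=bot.get_state(); print(s['clock'],s['position'],s['tool_rot'],s['q'])
```

```text
2.45 [0.46233413 0.2981095  0.25297976] [[ 2.42383665e-01  9.70180198e-01 -7.36526413e-04]
 [ 9.70180406e-01 -2.42383868e-01 -1.98567546e-04]
 [-3.71168422e-04 -6.66433965e-04 -9.99999709e-01]] [2.79603912e+01 2.01432332e+01 9.46163713e+01 1.07188255e-02
 6.52830041e+01 4.19831827e+01]
```

View pics/w_box.png

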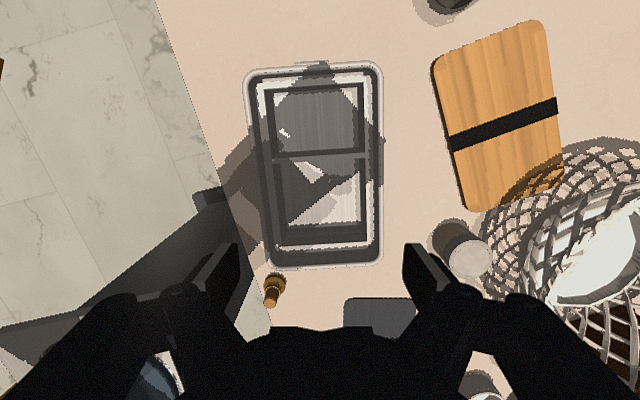

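The wrist view shows the lunch box rim with corners near (246,70), (382,64), (384,264) and (250,268), and the partition at row 155. I'll enlarge it to measure the rim.

Run:
```python
from h import *
im=cv2.imread('pics/w_box.png')
cv2.imwrite('pics/boxcrop.png',cv2.resize(im[52:280,230:400],None,fx=2.6,fy=2.6,interpolation=cv2.INTER_NEAREST))
```

```text
(no output)
```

View pics/boxcrop.png

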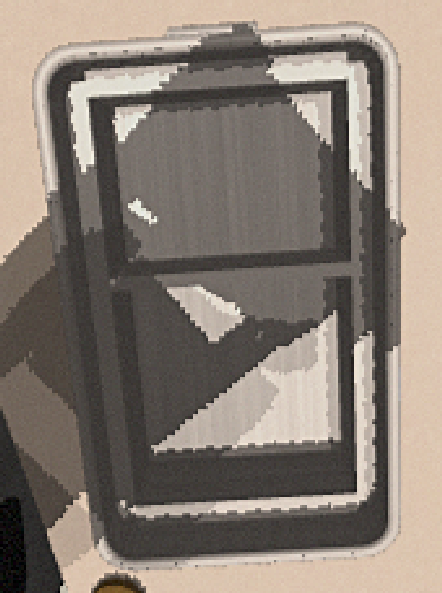

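```bash
cat > box.py <<'E'
from h import *
E
python3 - <<'E'
from h import *
ci=bot.camera_info('wrist')
def P(a,b,z): return ray(ci,230+a/2.6-.3,52+b/2.6-.3,z)[:2]
def inter(l1,l2):
    (p,q),(r,s)=l1,l2; A=np.array([q-p,-(s-r)]).T; k=np.linalg.solve(A,r-p); return p+k[0]*(q-p)
def quad(L,R,T,B,z):
    L,R,T,B=[(P(*l[0],z),P(*l[1],z)) for l in (L,R,T,B)]
    c=[inter(L,T),inter(R,T),inter(R,B),inter(L,B)]
    cen=sum(c)/4; e=[c[1]-c[0],c[2]-c[1],c[3]-c[2],c[0]-c[3]]
    print('cen',cen.round(4),'len',[round(np.hypot(*v)*1000,1) for v in e],'ang',[round(np.degrees(np.arctan2(v[1],v[0])),2) for v in e])
# outer rim
quad(((34,85),(100,540)),((400,75),(398,530)),((70,44),(360,27)),((125,568),(370,555)),.092)
# ledge inner edges (cells) z=.06
quad(((90,100),(122,500)),((348,85),(356,490)),((100,97),(345,82)),((130,508),(355,492)),.06)
for u,v in [(115,275),(350,265)]: print(P(u,v,.06))
t=bot.camera_info('top')
# project check in top
E
```

```text
cen [0.4633 0.3081] len [np.float64(132.6), np.float64(210.9), np.float64(129.0), np.float64(212.0)] ang [np.float64(-11.03), np.float64(-100.69), np.float64(169.41), np.float64(80.3)]
cen [0.4611 0.308 ] len [np.float64(104.7), np.float64(181.2), np.float64(111.4), np.float64(183.7)] ang [np.float64(-10.82), np.float64(-100.37), np.float64(170.44), np.float64(77.53)]
[0.41687375 0.3357318 ]
[0.51666452 0.31519131]
```

The lunch box centre is about (0.4625, 0.308), yaw -10.8°, with the wide cell toward -y. On to the tubs.

Request:
{"name": "send_rows", "arguments": {
  "deltas": [-0.99,0.265,0,0,0,0,0,-0.99,0.265,0,0,0,0,0,-0.99,0.265,0,0,0,0,0,-0.99,0.265,0,0,0,0,0,-0.99,0.265,0,0,0,0,0,-0.99,0.265,0,0,0,0,0,-0.99,0.265,0,0,0,0,0,-0.99,0.265,0,0,0,0,0,-0.99,0.265,0,0,0,0,0,-0.99,0.265,0,0,0,0,0,-0.99,0.265,0,0,0,0,0,-0.99,0.265,0,0,0,0,0,-0.99,0.265,0,0,0,0,0,-0.99,0.265,0,0,0,0,0,0,0,0,0,0,0,0,0,0,0,0,0,0,0]
}}

```text
clock: 3.78
position: [0.4686, -0.0603, 0.2533]
tool_rot: [[0.243, 0.97, -0.0], [0.97, -0.243, 0.0], [0.0, -0.0, -1.0]]
force: [0.3, 0.5, 0.3]
finger_gap: 0.0851
finger_force: 0.0
```

Run:
```python
from h import *
im,ci=snap('wrist','w_tub'); s=bot.get_state(); print(s['clock'],s['position'],s['tool_rot'])
c=cv2.cvtColor(im,cv2.COLOR_RGB2BGR)[40:300,190:500]
cv2.imwrite('pics/tubcrop.png',cv2.resize(c,None,fx=2.3,fy=2.3,interpolation=cv2.INTER_NEAREST))
```

```text
3.8333 [ 0.46858388 -0.05964474  0.2532237 ] [[ 2.41523576e-01  9.70394911e-01 -2.82617068e-04]
 [ 9.70394919e-01 -2.41523481e-01  3.31583741e-04]
 [ 2.53508516e-04 -3.54335457e-04 -9.99999905e-01]]
```

View pics/tubcrop.png

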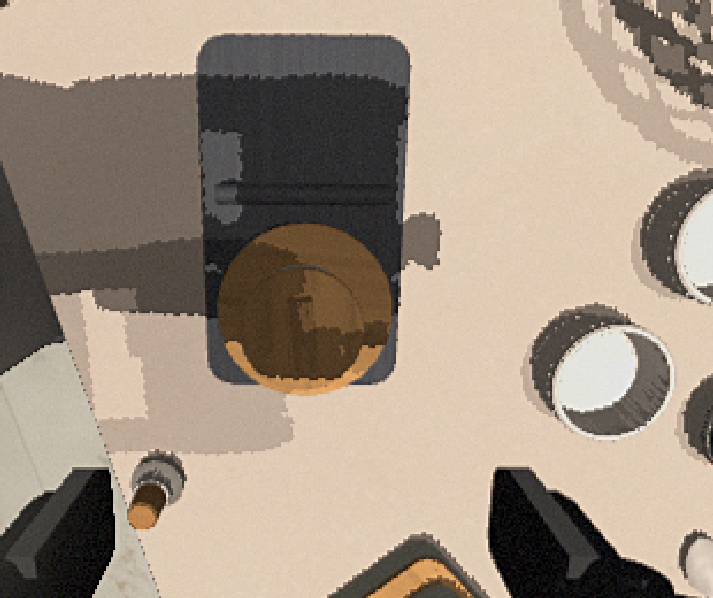

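The plate corners are at about (200,38), (410,38), (393,383) and (210,383) in the crop, and the tubs' lids are centred near (305,310). The ridge is in shadow, so I'll measure with masks and take a contrast-stretched crop.

Run:
```python
from h import *
ci=bot.camera_info('wrist'); im=cv2.imread('pics/w_tub.png')
hsv=cv2.cvtColor(im,cv2.COLOR_BGR2HSV)
m=((hsv[...,0]>8)&(hsv[...,0]<25)&(hsv[...,1]>125)).astype(np.uint8)*255
m[:120]=0;m[225:]=0;m[:,:270]=0;m[:,380:]=0
cs,_=cv2.findContours(m,cv2.RETR_EXTERNAL,cv2.CHAIN_APPROX_NONE);c=max(cs,key=cv2.contourArea)
h=cv2.convexHull(c)
pts=np.array([ray(ci,*p[0],.042)[:2] for p in h],np.float32)
(cx,cy),r=cv2.minEnclosingCircle(pts*1000); e=cv2.fitEllipse(pts*1000); print('large tub',cx,cy,r,e)
# plate: corner-line estimates at z=.004 from crop coordinates
def P(a,b,z): return ray(ci,190+a/2.3-.3,40+b/2.3-.3,z)[:2]
def inter(l1,l2):
    (p,q),(r,s)=l1,l2; A=np.array([q-p,-(s-r)]).T; k=np.linalg.solve(A,r-p); return p+k[0]*(q-p)
L,R,T,B=[(P(*a,.004),P(*b,.004)) for a,b in (((197,70),(208,360)),((411,70),(396,360)),((225,34),(390,34)),((235,384),(370,384)))]
k=[inter(L,T),inter(R,T),inter(R,B),inter(L,B)]; e=[k[(i+1)%4]-k[i] for i in range(4)]
print('plate',sum(k)/4,[round(np.hypot(*v)*1000,1) for v in e],[round(np.degrees(np.arctan2(v[1],v[0])),2) for v in e])
print('fin top',P(216,193,.032),P(397,193,.032))
g=cv2.cvtColor(im[125:225,270:380],cv2.COLOR_BGR2GRAY)
g=cv2.createCLAHE(6,(5,5)).apply(g)
cv2.imwrite('pics/ridge.png',cv2.resize(g,None,fx=5,fy=5,interpolation=cv2.INTER_CUBIC))
```

```text
large tub 469.98248291015625 -58.395137786865234 46.55213928222656 ((469.9383544921875, -58.51689910888672), (91.89940643310547, 92.31774139404297), 177.3841094970703)
plate [ 0.47993703 -0.01607591] [np.float64(113.9), np.float64(193.1), np.float64(113.3), np.float64(193.2)] [np.float64(-14.05), np.float64(-104.47), np.float64(166.0), np.float64(75.7)]
fin top [0.44032944 0.01107599] [ 0.53114618 -0.01161113]
```

View pics/ridge.png

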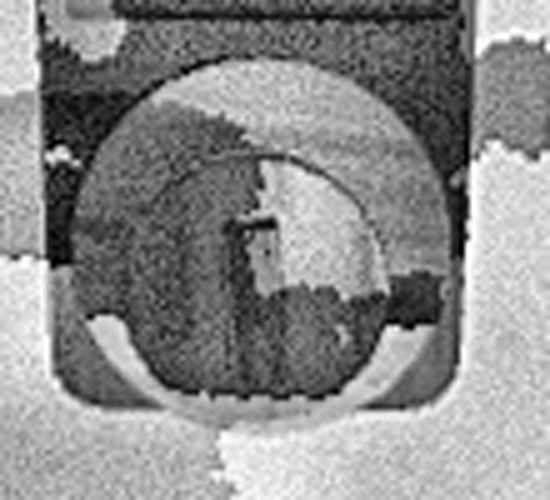

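Run:
```python
from h import *
ci=bot.camera_info('wrist')
print(ray(ci,322,186.4,.095),ray(ci,322,180.6,.080), ray(ci,321.5,169.4,.095)-ray(ci,322.5,203.4,.095))
s=bot.get_state();T=s['tool_rot'];p=np.array([.4697,-.059,.105]);print((T.T@(p-s['position']))/.025)
```

```text
[ 0.46973072 -0.05919567  0.095     ] [ 0.47042148 -0.05660842  0.08      ] [0.00772834 0.0353989  0.        ]
[0.03430587 0.03919503 5.92894321]
```

Request:
{"name": "send_rows", "arguments": {
  "deltas": [0.075,0.04,0.988,0,0,0,0.3,0,0,0.988,0,0,0,0.5,0,0,0.988,0,0,0,0.5,0,0,0.988,0,0,0,0.5,0,0,0.988,0,0,0,0.5,0,0,0.5,0,0,0,0.5,0,0,0.488,0,0,0,0.5,0,0,0,0,0,0,1,0,0,0,0,0,0,1,0,0,0,0,0,0,1,0,0,0,0,0,0,1,0,0,0,0,0,0,1,0,0,0,0,0,0,1,0,0,0,0,0,0,1],
  "force": 40
}}

```text
clock: 5.0
position: [0.4705, -0.0588, 0.1055]
tool_rot: [[0.242, 0.97, 0.001], [0.97, -0.242, -0.0], [0.0, 0.001, -1.0]]
force: [0.7, 2.7, 3.2]
finger_gap: 0.0106
finger_force: 42.5
```

Request:
{"name": "send_rows", "arguments": {
  "deltas": [0,0,-0.2,0,0,0,1,0,0,-0.6,0,0,0,1,0,0,-0.8,0,0,0,1,0,0,-0.8,0,0,0,1,0,0,-0.8,0,0,0,1,0,0,-0.4,0,0,-0.036,1]
}}

```text
clock: 5.5
position: [0.4708, -0.059, 0.1976]
tool_rot: [[0.187, 0.982, 0.003], [0.982, -0.187, -0.001], [-0.0, 0.003, -1.0]]
force: [0.6, -0.1, -0.5]
finger_gap: 0.0106
finger_force: 42.1
```

Request:
{"name": "send_rows", "arguments": {
  "deltas": [0.5,-0.0925,0,0,0,0,1,0.97,-0.18,0,0,0,0,1,0.97,-0.18,0,0,0,0,1,0.97,-0.18,0,0,0,0,1,0.97,-0.18,0,0,0,0,1,0.97,-0.18,0,0,0,0,1,0.97,-0.18,0,0,0,0,1,0.97,-0.18,0,0,0,0,1,0.97,-0.18,0,0,0,0,1,0.97,-0.18,0,0,0,0,1,0.97,-0.18,0,0,0,0,1,0.97,-0.18,0,0,0,0,1,0.97,-0.18,0,0,0,0,1,0.97,-0.18,0,0,0,0,1,0.97,-0.18,0,0,0,0,1,0.97,-0.18,0,0,0,0,1,0.97,-0.18,0,0,0,0,1,0.53,-0.098,0,0,0,0,1,0,0,0,0,0,0,1,0,0,0,0,0,0,1]
}}

```text
clock: 7.17
position: [0.4717, 0.3618, 0.195]
tool_rot: [[0.185, 0.983, -0.0], [0.983, -0.185, -0.001], [-0.001, -0.0, -1.0]]
force: [-0.9, -0.3, -0.9]
finger_gap: 0.0106
finger_force: 42.1
```

```bash
cat > go.py <<'E'
import sys
from h import *
s=bot.get_state();T=np.array(s['tool_rot']);p=np.array(eval(sys.argv[1]))
print(s['clock'],s['position'].round(4),'yaw',np.degrees(np.arctan2(T[1,1],T[0,1])).round(2),'units',((T.T@(p-s['position']))/.025).round(3),'gap',s['finger_gap'])
E
python3 go.py "[.4728,.3620,.0685]"
```

```text
7.1667 [0.4717 0.3618 0.195 ] yaw -10.69 units [0.021 0.043 5.058] gap 0.010627070636771074
```

Request:
{"name": "send_rows", "arguments": {
  "deltas": [0.021,0.043,0.8,0,0,0,1,0,0,0.8,0,0,0,1,0,0,0.8,0,0,0,1,0,0,0.8,0,0,0,1,0,0,0.6,0,0,0,1,0,0,0.5,0,0,0,1,0,0,0.4,0,0,0,1,0,0,0.2,0,0,0,1,0,0,0.12,0,0,0,1,0,0,0.04,0,0,0,1,0,0,0,0,0,0,1,0,0,0,0,0,0,1]
}}

```text
clock: 8.17
position: [0.4734, 0.3625, 0.0692]
tool_rot: [[0.186, 0.982, 0.001], [0.982, -0.186, 0.001], [0.001, 0.001, -1.0]]
force: [-0.1, 0.1, -0.4]
finger_gap: 0.0102
finger_force: 42.1
```

Request:
{"name": "send_rows", "arguments": {
  "deltas": [0,0,0.04,0,0,0,1,0,0,0.03,0,0,0,1,0,0,0,0,0,0,1]
}}

```text
clock: 8.42
position: [0.4733, 0.3627, 0.0676]
tool_rot: [[0.186, 0.982, 0.001], [0.982, -0.186, 0.001], [0.001, 0.001, -1.0]]
force: [-1.4, 0.3, 3.9]
finger_gap: 0.0112
finger_force: 42.7
```

Request:
{"name": "send_rows", "arguments": {
  "deltas": [0,0,0,0,0,0,0.65,0,0,0,0,0,0,0.65,0,0,0,0,0,0,0.65,0,0,0,0,0,0,0.65,0,0,-0.2,0,0,0,0.65,0,0,-0.5,0,0,0,0.65,0,0,-0.9,0,0,0,0.65,0,0,-1,0,0,0,0.65,0,0,-1,0,0,0,0.65,0,0,-1,0,0,0,0.3,0,0,-1,0,0,0,0.3,0,0,-1,0,0,0,0]
}}

```text
clock: 9.42
position: [0.4729, 0.3622, 0.2344]
tool_rot: [[0.186, 0.982, 0.001], [0.982, -0.186, 0.001], [0.001, 0.001, -1.0]]
force: [-0.2, 0.2, -0.1]
finger_gap: 0.0652
finger_force: 0.0
```

```bash
python3 go.py "[.470,-.0585,.215]"
```

```text
9.4167 [0.4729 0.3622 0.2344] yaw -10.74 units [-16.555   3.021   0.767] gap 0.06519627869615852
```

Request:
{"name": "send_rows", "arguments": {
  "deltas": [-0.974,0.178,0,0,0,0,0,-0.974,0.178,0,0,0,0,0,-0.974,0.178,0,0,0,0,0,-0.974,0.178,0,0,0,0,0,-0.974,0.178,0,0,0,0,0,-0.974,0.178,0,0,0,0,0,-0.974,0.178,0,0,0,0,0,-0.974,0.178,0,0,0,0,0,-0.974,0.178,0,0,0,0,0,-0.974,0.178,0,0,0,0,0,-0.974,0.178,0,0,0,0,0,-0.974,0.178,0,0,0,0,0,-0.974,0.178,0,0,0,0,0,-0.974,0.178,0,0,0,0,0,-0.974,0.178,0,0,0,0,0,-0.974,0.178,0,0,0,0,0,-0.974,0.178,0,0,0,0,0,0,0,0,0,0,0.036,0,0,0,0,0,0,0,0,0,0,0,0,0,0,0]
}}

```text
clock: 11.08
position: [0.4702, -0.0585, 0.2326]
tool_rot: [[0.241, 0.971, 0.001], [0.971, -0.241, -0.0], [0.0, 0.001, -1.0]]
force: [-0.8, 0.7, -0.2]
finger_gap: 0.0855
finger_force: 0.0
```

```bash
python3 go.py "[.470,-.0585,.067]"
python3 - <<'E'
from h import *
im,ci=snap('wrist','w_tub2'); im=im[...,::-1].copy()
hsv=cv2.cvtColor(im,cv2.COLOR_BGR2HSV)
m=((hsv[...,0]>8)&(hsv[...,0]<25)&(hsv[...,1]>125)).astype(np.uint8)*255
m[:,:250]=0;m[:,400:]=0;m[:110]=0;m[260:]=0
cs,_=cv2.findContours(m,cv2.RETR_EXTERNAL,cv2.CHAIN_APPROX_NONE);c=max(cs,key=cv2.contourArea)
pts=np.array([ray(ci,*p[0],.042)[:2] for p in cv2.convexHull(c)],np.float32)
print(cv2.minEnclosingCircle(pts*1000),cv2.fitEllipse(pts*1000))
x,y,w,h=cv2.boundingRect(c);print(x,y,w,h)
g=cv2.createCLAHE(6,(4,4)).apply(cv2.cvtColor(im[y-15:y+h+15,x-15:x+w+15],cv2.COLOR_BGR2GRAY))
cv2.imwrite('pics/ridge2.png',cv2.resize(g,None,fx=4.5,fy=4.5,interpolation=cv2.INTER_CUBIC))
E
```

```text
11.0833 [ 0.4702 -0.0585  0.2326] yaw -13.93 units [-4.000e-03 -1.400e-02  6.623e+00] gap 0.08545979484963763
((470.0352783203125, -59.104820251464844), 46.438262939453125) ((469.9597473144531, -59.111045837402344), (91.9258041381836, 92.35880279541016), 175.049072265625)
281 140 81 79
```

View pics/ridge2.png

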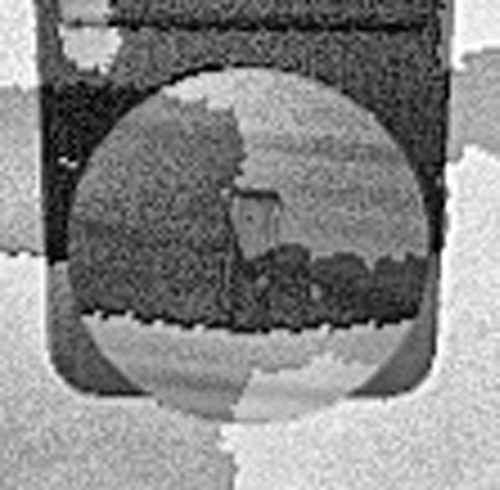

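The crop shows the ridge at about x 232–280, upright and aligned with the tool, on a lid centred at (252,245). I'll grasp it.

Request:
{"name": "send_rows", "arguments": {
  "deltas": [-0.02,0,0.98,0,0,0,0.3,0,0,0.98,0,0,0,0.5,0,0,0.98,0,0,0,0.5,0,0,0.98,0,0,0,0.5,0,0,0.98,0,0,0,0.5,0,0,0.98,0,0,0,0.5,0,0,0.5,0,0,0,0.5,0,0,0.24,0,0,0,0.5,0,0,0,0,0,0,1,0,0,0,0,0,0,1,0,0,0,0,0,0,1,0,0,0,0,0,0,1,0,0,0,0,0,0,1,0,0,0,0,0,0,1,0,0,0,0,0,0,1],
  "force": 50
}}

```text
clock: 12.38
position: [0.4708, -0.059, 0.0674]
tool_rot: [[0.241, 0.97, 0.002], [0.97, -0.241, -0.0], [0.0, 0.002, -1.0]]
force: [-0.2, 2.9, 8.2]
finger_gap: 0.0104
finger_force: 51.0
```

Request:
{"name": "send_rows", "arguments": {
  "deltas": [0,0,-0.2,0,0,0,1,0,0,-0.6,0,0,0,1,0,0,-0.9,0,0,0,1,0,0,-0.9,0,0,0,1,0,0,-0.9,0,0,0,1,0,0,-0.9,0,0,0,1,0,0,-0.6,0,0,-0.036,1,0,0,0,0,0,0,1]
}}

```text
clock: 13.05
position: [0.4712, -0.0593, 0.1944]
tool_rot: [[0.184, 0.983, 0.005], [0.983, -0.184, -0.001], [-0.0, 0.005, -1.0]]
force: [0.7, -0.1, -2.5]
finger_gap: 0.0098
finger_force: 49.8
```

```bash
python3 go.py "[.455,.2687,.0675]"
```

```text
13.05 [ 0.4712 -0.0593  0.1944] yaw -10.6 units [12.778 -3.076  5.055] gap 0.009818188053895116
```

Request:
{"name": "send_rows", "arguments": {
  "deltas": [0.4,-0.096,0,0,0,0,1,0.98,-0.236,0,0,0,0,1,0.98,-0.236,0,0,0,0,1,0.98,-0.236,0,0,0,0,1,0.98,-0.236,0,0,0,0,1,0.98,-0.236,0,0,0,0,1,0.98,-0.236,0,0,0,0,1,0.98,-0.236,0,0,0,0,1,0.98,-0.236,0,0,0,0,1,0.98,-0.236,0,0,0,0,1,0.98,-0.236,0,0,0,0,1,0.98,-0.236,0,0,0,0,1,0.98,-0.236,0,0,0,0,1,0.62,-0.149,0,0,0,0,1,0,0,0,0,0,0,1,0,0,0,0,0,0,1]
}}

```text
clock: 14.38
position: [0.453, 0.2697, 0.1898]
tool_rot: [[0.186, 0.983, -0.002], [0.983, -0.186, -0.001], [-0.002, -0.002, -1.0]]
force: [-0.9, -0.2, -2.8]
finger_gap: 0.0103
finger_force: 49.7
```

```bash
python3 go.py "[.455,.2687,.0675]"
python3 - <<'E'
from h import *
im,ci=snap('wrist','w_box2'); s=bot.get_state()
cv2.imwrite('pics/box2.png',cv2.resize(im[...,::-1][0:300,170:470],None,fx=1.95,fy=1.95,interpolation=cv2.INTER_CUBIC))
E
```

```text
14.3833 [0.453  0.2697 0.1898] yaw -10.71 units [-0.017  0.098  4.892] gap 0.010340966296534169
```

View pics/box2.png

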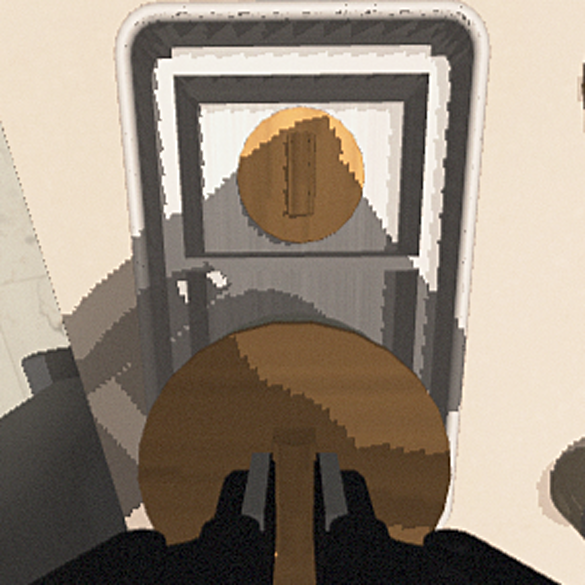

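The small tub (302,175) stands centred in the narrow cell, and the held large tub is over the wide cell. Lowering it now.

Request:
{"name": "send_rows", "arguments": {
  "deltas": [-0.017,0.098,0.7,0,0,0,1,0,0,0.7,0,0,0,1,0,0,0.7,0,0,0,1,0,0,0.7,0,0,0,1,0,0,0.5,0,0,0,1,0,0,0.5,0,0,0,1,0,0,0.4,0,0,0,1,0,0,0.4,0,0,0,1,0,0,0.15,0,0,0,1,0,0,0.1,0,0,0,1,0,0,0,0,0,0,1,0,0,0,0,0,0,1]
}}

```text
clock: 15.43
position: [0.4567, 0.2684, 0.0705]
tool_rot: [[0.186, 0.982, 0.001], [0.982, -0.186, 0.0], [0.0, 0.001, -1.0]]
force: [0.0, -0.3, -2.8]
finger_gap: 0.0102
finger_force: 49.7
```

Request:
{"name": "send_rows", "arguments": {
  "deltas": [0,-0.04,0.05,0,0,0,1,0,0,0.05,0,0,0,1,0,0,0.02,0,0,0,1,0,0,0,0,0,0,1]
}}

```text
clock: 15.77
position: [0.4555, 0.2687, 0.0674]
tool_rot: [[0.186, 0.983, 0.0], [0.983, -0.186, 0.0], [0.0, 0.0, -1.0]]
force: [-1.9, 1.0, 1.1]
finger_gap: 0.0106
finger_force: 50.3
```

Request:
{"name": "send_rows", "arguments": {
  "deltas": [0,0,0,0,0,0,0.65,0,0,0,0,0,0,0.65,0,0,0,0,0,0,0.65,0,0,0,0,0,0,0.65,0,0,-0.2,0,0,0,0.65,0,0,-0.6,0,0,0,0.65,0,0,-0.9,0,0,0,0.65,0,0,-0.9,0,0,0,0.65,0,0,-0.9,0,0,0,0.65,0,0,-0.9,0,0,0,0.3,0,0,-0.9,0,0,0,0]
}}

```text
clock: 16.68
position: [0.4553, 0.2685, 0.2011]
tool_rot: [[0.186, 0.982, 0.0], [0.982, -0.186, 0.0], [0.0, 0.0, -1.0]]
force: [0.3, -0.6, -0.3]
finger_gap: 0.053
finger_force: 0.0
```

Request:
{"name": "send_rows", "arguments": {
  "deltas": [-0.942,0.286,0,0,0,0,0,-0.942,0.286,0,0,0,0,0,-0.942,0.286,0,0,0,0,0,-0.942,0.286,0,0,0,0,0,-0.942,0.286,0,0,0,0,0,-0.942,0.286,0,0,0,0,0,-0.942,0.286,0,0,0,0,0,-0.942,0.286,0,0,0,0,0,-0.942,0.286,0,0,0,0,0,-0.942,0.286,0,0,0,0,0,-0.942,0.286,0,0,0,0,0]
}}

```text
clock: 17.6
position: [0.4844, -0.0018, 0.2]
tool_rot: [[0.186, 0.982, 0.0], [0.982, -0.186, -0.0], [0.0, 0.0, -1.0]]
force: [-0.0, -0.4, 0.2]
finger_gap: 0.0856
finger_force: 0.0
```

Request:
{"name": "send_rows", "arguments": {
  "deltas": [0,0,0,0,0,-0.074,0,0,0,0,0,0,-0.074,0,0,0,0,0,0,-0.074,0,0,0,0,0,0,-0.074,0,0,0,0,0,0,-0.074,0,0,0,0,0,0,-0.074,0,0,0,0,0,0,-0.074,0,0,0,0,0,0,-0.074,0,0,0,0,0,0,-0.074,0,0,0,0,0,0,-0.074,0,0,0,0,0,0,-0.074,0,0,0,0,0,0,-0.074,0,0,0,0,0,0,-0.074,0,0,0,0,0,0,0,0]
}}

```text
clock: 18.77
position: [0.4844, -0.0006, 0.2]
tool_rot: [[-0.971, 0.239, 0.0], [0.239, 0.971, -0.0], [-0.0, 0.0, -1.0]]
force: [-0.5, -0.5, -0.5]
finger_gap: 0.0854
finger_force: 0.0
```

```bash
python3 go.py "[.4845,-.0005,.031]"
python3 - <<'E'
from h import *
im,ci=snap('wrist','w_fin')
cv2.imwrite('pics/fin.png',cv2.resize(im[...,::-1][60:280,190:480],None,fx=2.6,fy=2.6,interpolation=cv2.INTER_NEAREST))
E
```

```text
18.7667 [ 0.4844 -0.0006  0.2   ] yaw 76.15 units [1.000e-03 5.000e-03 6.758e+00] gap 0.08538578366215796
```

View pics/fin.png

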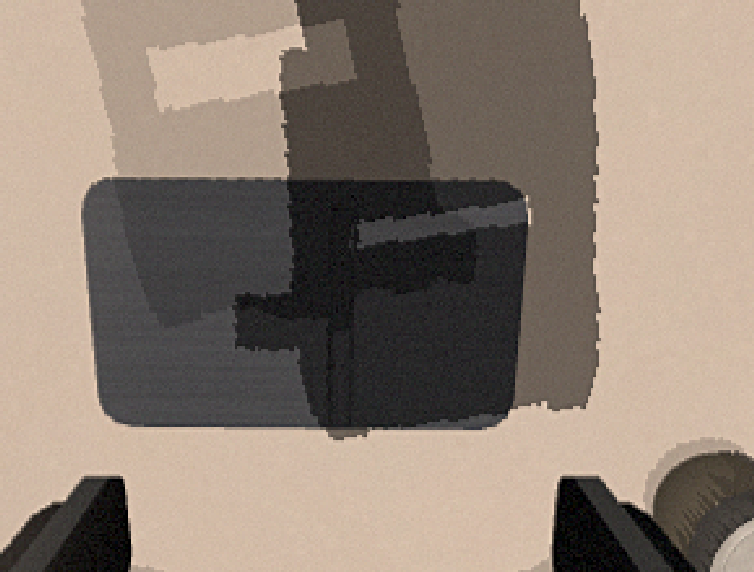

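The plate spans (83–528, 178–430) in the crop, with the fin at x≈342, centred between the fingers. I'll refine the plate and box poses from this view and the previous one.

Run:
```python
from h import *
ci=bot.camera_info('wrist')
def inter(l1,l2):
    (p,q),(r,s)=l1,l2; A=np.array([q-p,-(s-r)]).T; k=np.linalg.solve(A,r-p); return p+k[0]*(q-p)
def quad(ci,o,sc,L,R,T,B,z):
    P=lambda a:ray(ci,o[0]+a[0]/sc-.3,o[1]+a[1]/sc-.3,z)[:2]
    L,R,T,B=[(P(a),P(b)) for a,b in (L,R,T,B)]
    k=[inter(L,T),inter(R,T),inter(R,B),inter(L,B)]; e=[k[(i+1)%4]-k[i] for i in range(4)]
    print((sum(k)/4).round(4),[round(np.hypot(*v)*1000,1) for v in e],[round(np.degrees(np.arctan2(v[1],v[0])),2) for v in e])
quad(ci,(190,60),2.6,((83,210),(98,395)),((528,215),(515,400)),((110,178),(500,180)),((130,426),(490,429)),.004)
P=lambda a,z:ray(ci,190+a[0]/2.6-.3,60+a[1]/2.6-.3,z)[:2]
print('fin',P((330,300),.032),P((353,300),.032),P((330,425),.032),P((353,425),.032))
# w_box2 camera pose from tool pose
s=bot.get_state();T=s['tool_rot'];R=np.array(ci['R']);c=-R.T@ci['t']
off=T.T@(c-s['position']);M=T.T@R.T
T2=np.array([[.186,.983,-.002],[.983,-.186,-.001],[-.002,-.002,-1]]);p2=np.array([.453,.2697,.1898])
R2=(T2@M).T;c2=p2+T2@off;ci2=dict(ci,R=R2,t=-R2@c2)
quad(ci2,(170,0),1.95,((175,80),(188,250)),((432,80),(418,250)),((185,75),(425,73)),((195,256),(415,256)),.06)
quad(ci2,(170,0),1.95,((117,60),(140,420)),((490,60),(450,510)),((150,4),(455,2)),((150,4),(455,2.5)),.092) if 0 else None
for a in [(116,50),(140,400),(490,50),(463,330)]: print(ray(ci2,170+a[0]/1.95-.3,a[1]/1.95-.3,.092)[:2])
```

```text
[ 0.4792 -0.0158] [np.float64(191.5), np.float64(113.8), np.float64(193.7), np.float64(113.0)] [np.float64(75.39), np.float64(-14.21), np.float64(-104.84), np.float64(164.65)]
fin [ 0.47208783 -0.00261331] [0.47439923 0.00644042] [ 0.52477339 -0.01629093] [ 0.52720604 -0.00676389]
[0.4738 0.3627] [np.float64(105.9), np.float64(73.2), np.float64(102.8), np.float64(72.5)] [np.float64(-10.36), np.float64(-101.91), np.float64(169.24), np.float64(80.56)]
[0.41492739 0.41088255]
[0.38860726 0.28330202]
[0.54487868 0.38611192]
[0.5254755  0.28778167]
```

Request:
{"name": "send_rows", "arguments": {
  "deltas": [0.03,0,0.95,0,0,0,0,0,0,0.95,0,0,0,0.3,0,0,0.95,0,0,0,0.3,0,0,0.95,0,0,0,0.3,0,0,0.95,0,0,0,0.3,0,0,0.95,0,0,0,0.3,0,0,0.7,0,0,0,0.3,0,0,0.35,0,0,0,0.3,0,0,0,0,0,0,0.3,0,0,0,0,0,0,1,0,0,0,0,0,0,1,0,0,0,0,0,0,1,0,0,0,0,0,0,1,0,0,0,0,0,0,1,0,0,0,0,0,0,1,0,0,0,0,0,0,1,0,0,0,0,0,0,1],
  "force": 80
}}

```text
clock: 20.23
position: [0.4842, -0.0005, 0.0319]
tool_rot: [[-0.97, 0.245, 0.001], [0.245, 0.97, -0.0], [-0.001, 0.0, -1.0]]
force: [-2.7, -0.2, 10.2]
finger_gap: 0.0085
finger_force: 79.2
```

Request:
{"name": "send_rows", "arguments": {
  "deltas": [0,0,-0.1,0,0,0,1,0,0,-0.3,0,0,0,1,0,0,-0.7,0,0,0,1,0,0,-0.8,0,0,0,1,0,0,-0.8,0,0,0,1,0,0,-0.8,0,0,0,1,0,0,-0.8,0,0,0,1,0,0,-0.6,0,0,0,1,0,0,-0.2,0,0,-0.039,1,0,0,0,0,0,0,1]
}}

```text
clock: 21.07
position: [0.4842, -0.0004, 0.1602]
tool_rot: [[-0.983, 0.182, 0.003], [0.182, 0.983, -0.0], [-0.003, 0.0, -1.0]]
force: [-0.6, 0.0, -0.9]
finger_gap: 0.0081
finger_force: 78.4
```

Request:
{"name": "send_rows", "arguments": {
  "deltas": [0.099,0.4,0,0,0,0,1,0.243,0.98,0,0,0,0,1,0.243,0.98,0,0,0,0,1,0.243,0.98,0,0,0,0,1,0.243,0.98,0,0,0,0,1,0.243,0.98,0,0,0,0,1,0.243,0.98,0,0,0,0,1,0.243,0.98,0,0,0,0,1,0.243,0.98,0,0,0,0,1,0.243,0.98,0,0,0,0,1,0.243,0.98,0,0,0,0,1,0.243,0.98,0,0,0,0,1,0.243,0.98,0,0,0,0,1,0.114,0.46,0,0,0,0,1,0,0,0,0,0,0,1,0,0,0,0,0,0,1]
}}

```text
clock: 22.4
position: [0.4644, 0.3241, 0.1576]
tool_rot: [[-0.983, 0.184, -0.001], [0.184, 0.983, -0.001], [0.001, -0.001, -1.0]]
force: [0.1, -0.6, -1.5]
finger_gap: 0.0079
finger_force: 78.4
```

```bash
python3 go.py "[.466,.3240,.092]"
python3 - <<'E'
from h import *
im,ci=snap('wrist','w_plate')
cv2.imwrite('pics/plate.png',cv2.resize(im[...,::-1][0:300,120:540],None,fx=1.9,fy=1.9,interpolation=cv2.INTER_NEAREST))
E
```

```text
22.4 [0.4644 0.3241 0.1576] yaw 79.37 units [-0.066  0.01   2.623] gap 0.007880602017705721
```

View pics/plate.png

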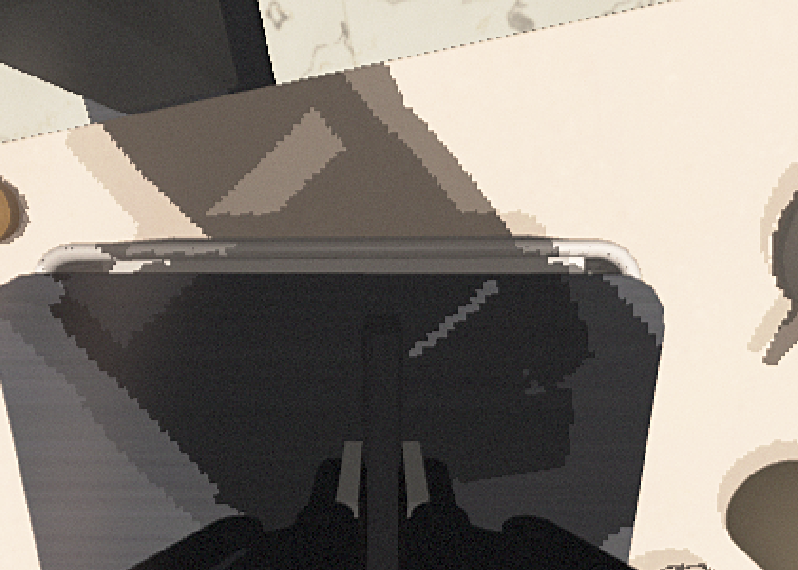

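The plate hangs level over the box, with its near edge at crop row 275 and its side corners at (0,280) and (662,300). I'll check its position relative to the TCP.

Run:
```python
from h import *
ci=bot.camera_info('wrist');s=bot.get_state();C=np.array([.463,.3083]);a=np.radians(-10.65)
Rb=np.array([[np.cos(a),-np.sin(a)],[np.sin(a),np.cos(a)]])
z=s['position'][2]-.0319+.004
for u,v in [(150,274),(550,275),(663,330),(635,520),(38,520),(18,390)]:
    print((u,v),(Rb.T@(ray(ci,120+u/1.9-.3,v/1.9-.3,z)[:2]-C)*1000).round(1))
for u,v in [(100,240),(550,240)]:
    print('rim',(Rb.T@(ray(ci,120+u/1.9-.3,v/1.9-.3,.092)[:2]-C)*1000).round(1))
```

```text
(150, 274) [-58.8 -49.4]
(550, 275) [-58.4  61. ]
(663, 330) [-42.9  94.4]
(635, 520) [18.3 94.6]
(38, 520) [ 18.1 -94.6]
(18, 390) [-25.2 -92.5]
rim [-66.6 -81.6]
rim [-66.5  71.9]
```

Request:
{"name": "send_rows", "arguments": {
  "deltas": [-0.06,0,0.3,0,0,0,1,0,0,0.5,0,0,0,1,0,0,0.5,0,0,0,1,0,0,0.5,0,0,0,1,0,0,0.4,0,0,0,1,0,0,0.2,0,0,0,1,0,0,0.1,0,0,0,1,0,0,0.05,0,0,0,1,0,0,0,0,0,0,1]
}}

```text
clock: 23.2
position: [0.4668, 0.3238, 0.0947]
tool_rot: [[-0.983, 0.185, 0.0], [0.185, 0.983, 0.0], [-0.0, 0.0, -1.0]]
force: [0.6, -1.2, -1.2]
finger_gap: 0.0078
finger_force: 78.4
```

Request:
{"name": "send_rows", "arguments": {
  "deltas": [0.03,0,0.05,0,0,0,1,0,0,0.05,0,0,0,1,0,0,0.02,0,0,0,1,0,0,0,0,0,0,1]
}}

```text
clock: 23.53
position: [0.4659, 0.3241, 0.092]
tool_rot: [[-0.983, 0.185, 0.0], [0.185, 0.983, 0.0], [-0.0, 0.0, -1.0]]
force: [-1.3, 0.1, 2.2]
finger_gap: 0.0081
finger_force: 79.0
```

Request:
{"name": "send_rows", "arguments": {
  "deltas": [0,0,0,0,0,0,0.6,0,0,0,0,0,0,0.6,0,0,0,0,0,0,0.6,0,0,0,0,0,0,0.6,0,0,-0.2,0,0,0,0.6,0,0,-0.6,0,0,0,0.6,0,0,-0.9,0,0,0,0.6,0,0,-0.9,0,0,0,0.4,0,0,-0.9,0,0,0,0.2,0,0,-0.9,0,0,0,0,0,0,-0.9,0,0,0,0,0,0,-0.9,0,0,0,0,0,0,0,0,0,0,0]
}}

```text
clock: 24.62
position: [0.4672, 0.3248, 0.2514]
tool_rot: [[-0.983, 0.185, 0.006], [0.185, 0.983, 0.004], [-0.005, 0.005, -1.0]]
force: [-0.6, 0.2, 1.0]
finger_gap: 0.0852
finger_force: 0.0
```

Run:
```python
from h import *
im,ci=snap('wrist','w_placed'); np.save('ci_placed.npy',ci,allow_pickle=True); print(bot.get_state()['position'])
```

```text
[0.46663292 0.32438704 0.24913497]
```

Request:
{"name": "send_rows", "arguments": {
  "deltas": [0,0,0,0,0,0.0713,0,0,0,0,0,0,0.0713,0,0,0,0,0,0,0.0713,0,0,0,0,0,0,0.0713,0,0,0,0,0,0,0.0713,0,0,0,0,0,0,0.0713,0,0,0,0,0,0,0.0713,0,0,0,0,0,0,0.0713,0]
}}

```text
clock: 25.33
position: [0.4655, 0.3237, 0.2457]
tool_rot: [[-0.465, 0.885, -0.001], [0.885, 0.465, -0.001], [-0.0, -0.001, -1.0]]
force: [0.3, 0.1, -0.1]
finger_gap: 0.0851
finger_force: 0.0
```

Request:
{"name": "send_rows", "arguments": {
  "deltas": [-0.97,-0.479,0,0,0,0,0,-0.97,-0.479,0,0,0,0,0,-0.97,-0.479,0,0,0,0,0,-0.97,-0.479,0,0,0,0,0,-0.97,-0.479,0,0,0,0,0,-0.97,-0.479,0,0,0,0,0,-0.97,-0.479,0,0,0,0,0,-0.97,-0.479,0,0,0,0,0,-0.97,-0.479,0,0,0,0,0,-0.97,-0.479,0,0,0,0,0,-0.97,-0.479,0,0,0,0,0,-0.97,-0.479,0,0,0,0,0,-0.97,-0.479,0,0,0,0,0,-0.97,-0.479,0,0,0,0,0,-0.97,-0.479,0,0,0,0,0,-0.97,-0.479,0,0,0,0,0,-0.97,-0.479,0,0,0,0,0,-0.97,-0.479,0,0,0,0,0,-0.97,-0.479,0,0,0,0,0,-0.97,-0.479,0,0,0,0,0]
}}

```text
clock: 27.0
position: [0.4817, -0.2179, 0.2458]
tool_rot: [[-0.47, 0.883, -0.001], [0.883, 0.47, 0.001], [0.001, -0.001, -1.0]]
force: [0.1, 0.6, -0.0]
finger_gap: 0.0857
finger_force: 0.0
```

Request:
{"name": "send_rows", "arguments": {
  "deltas": [-0.97,-0.479,0,0,0,0,0,-0.97,-0.479,0,0,0,0,0,-0.97,-0.479,0,0,0,0,0,0,0,0,0,0,0,0,0,0,0,0,0,0,0]
}}

```text
clock: 27.42
position: [0.4841, -0.2985, 0.2455]
tool_rot: [[-0.468, 0.884, -0.001], [0.884, 0.468, 0.001], [0.001, -0.001, -1.0]]
force: [0.1, 0.5, -1.0]
finger_gap: 0.0852
finger_force: 0.0
```

```bash
python3 go.py "[.485,-.298,.077]"
python3 - <<'E'
from h import *
im,ci=snap('wrist','w_snack')
a=im[...,::-1][60:270,210:470]
b=cv2.imread('pics/w_placed.png')[60:300,150:500]
A=cv2.resize(a,None,fx=2.2,fy=2.2,interpolation=cv2.INTER_NEAREST) # 572x462
cv2.imwrite('pics/snack.png',A)
E
```

```text
27.4167 [ 0.4841 -0.2985  0.2455] yaw 27.91 units [-0.007  0.045  6.741] gap 0.08517410289955697
```

View pics/snack.png

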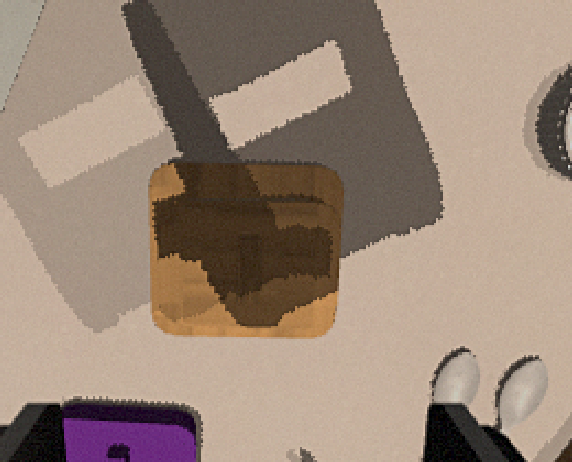

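The snack stack is aligned with the tool. The large lid outline spans (149–343, 163–337), the small box lies from row ≈200 down, and its ridge is at about (249,266). The purple box is at lower left, to be left alone.

Run:
```python
from h import *
ci=bot.camera_info('wrist');s=bot.get_state();T=s['tool_rot'];p=s['position']
for n,u,v,z in [('ridge',249,266,.067),('Ltop',246,163,.026),('Lleft',149,185,.026),('Lright',343,185,.026),('Sleft',153,300,.052),('Sright',337,300,.052),('Sbot',245,337,.052),('Stop',245,200,.052)]:
    X=ray(ci,210+u/2.2-.3,60+v/2.2-.3,z); print(n,X.round(4),(T.T@(X-p)*1000).round(1))
im=cv2.imread('pics/w_snack.png')
g=im[130:225,270:375].astype(float); g=np.clip(g*2.2,0,255).astype(np.uint8)
cv2.imwrite('pics/snack2.png',cv2.resize(g,None,fx=5.5,fy=5.5,interpolation=cv2.INTER_CUBIC))
```

```text
ridge [ 0.4844 -0.2944  0.067 ] [  2.5   1.7 178.7]
Ltop [ 0.4606 -0.2527  0.026 ] [ 50.4   0.3 219.8]
Lleft [ 0.4191 -0.2881  0.026 ] [ 38.6 -53.  219.8]
Lright [ 0.5132 -0.2382  0.026 ] [ 38.6  53.6 219.7]
Sleft [ 0.4495 -0.3379  0.052 ] [-19.6 -49.5 193.7]
Sright [ 0.5364 -0.2918  0.052 ] [-19.6  48.9 193.6]
Sbot [ 0.5028 -0.3334  0.052 ] [-40.6  -0.3 193.6]
Stop [ 0.4681 -0.2679  0.052 ] [ 33.5  -0.2 193.7]
```

View pics/snack2.png

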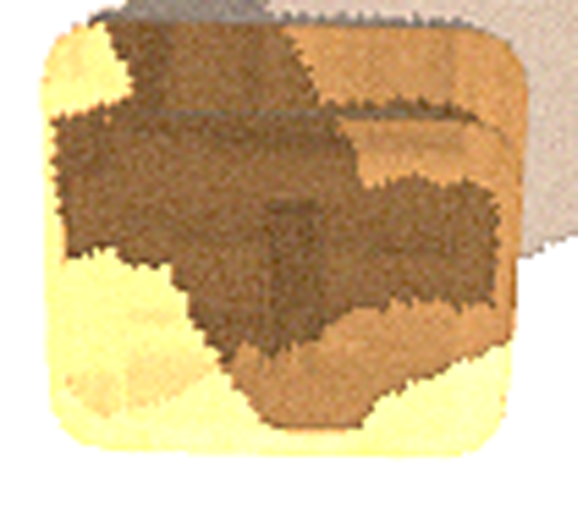

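In the brightened crop the ridge is at x 270–322, starting at row 200, centred on the small box. Grasping.

Request:
{"name": "send_rows", "arguments": {
  "deltas": [0,0.02,0.95,0,0,0,0,0,0,0.95,0,0,0,0.3,0,0,0.95,0,0,0,0.5,0,0,0.95,0,0,0,0.5,0,0,0.95,0,0,0,0.5,0,0,0.95,0,0,0,0.5,0,0,0.65,0,0,0,0.5,0,0,0.36,0,0,0,0.5,0,0,0,0,0,0,0.5,0,0,0,0,0,0,1,0,0,0,0,0,0,1,0,0,0,0,0,0,1,0,0,0,0,0,0,1,0,0,0,0,0,0,1,0,0,0,0,0,0,1,0,0,0,0,0,0,1],
  "force": 50
}}

```text
clock: 28.8
position: [0.4858, -0.2979, 0.0803]
tool_rot: [[-0.47, 0.883, 0.002], [0.883, 0.47, -0.001], [-0.002, 0.001, -1.0]]
force: [-0.8, 1.7, 7.7]
finger_gap: 0.0103
finger_force: 49.8
```

Request:
{"name": "send_rows", "arguments": {
  "deltas": [0,0,-0.1,0,0,0,1,0,0,-0.3,0,0,0,1,0,0,-0.6,0,0,0,1,0,0,-0.8,0,0,0,1,0,0,-0.9,0,0,0,1,0,0,-0.8,0,0,0,1,0,0,-0.6,0,0,0,1,0,0,0,0,0,0,1,0,0,0,0,0,0.0717,1,0,0,0,0,0,0.0717,1,0,0,0,0,0,0.0717,1,0,0,0,0,0,0.0717,1,0,0,0,0,0,0.0717,1,0,0,0,0,0,0.0717,1,0,0,0,0,0,0,1]
}}

```text
clock: 30.05
position: [0.4848, -0.2974, 0.1806]
tool_rot: [[0.191, 0.982, -0.001], [0.982, -0.191, 0.001], [0.0, -0.001, -1.0]]
force: [-0.2, 0.6, -1.4]
finger_gap: 0.0103
finger_force: 48.8
```

```bash
python3 go.py "[.4743,.3683,.118]"
python3 - <<'E'
from h import *
im,ci=snap('wrist','w_c'); im2,_=snap('side','s_c')
A=cv2.resize(im[...,::-1][0:400,120:520],(400,400)); B=cv2.resize(im2[...,::-1][130:310,240:420],(400,400))
cv2.imwrite('pics/carry.png',np.hstack([A,B]))
E
```

```text
30.05 [ 0.4848 -0.2974  0.1806] yaw -11.0 units [26.056 -5.488  2.521] gap 0.010269236681451624
```

View pics/carry.png

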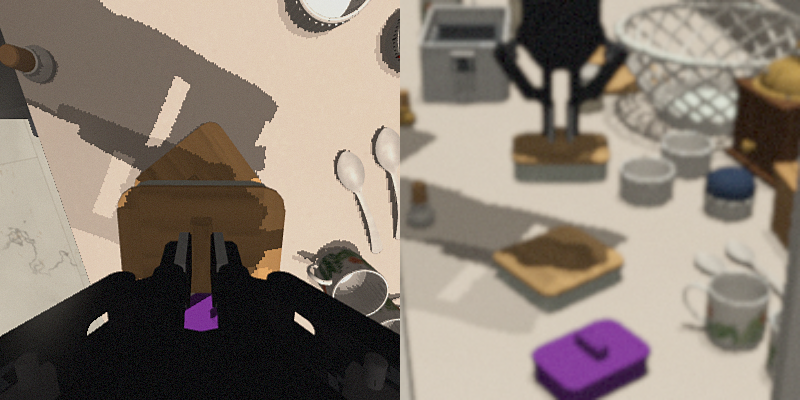

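The small box hangs level from the ridge, centred at x≈201 in the left crop. The large box still lies at (560,265), right half, and the purple box is untouched. I'll check the offset along the ridge numerically.

Run:
```python
from h import *
ci=bot.camera_info('wrist');s=bot.get_state();T=s['tool_rot'];p=s['position']
z=p[2]-.028
im=cv2.imread('pics/w_c.png').astype(int)
for u in (290,310,320,340): print(u,[tuple(im[v,u]) for v in range(180,196,2)])
for u,v,zz in [(321,184,z-.026),(321,188,z),(321,183,z),(321,217,z+.015)]: print((T.T@(ray(ci,u,v,zz)-p)*1000).round(1))
# large lid: colour mask rectangle left after lift
```

```text
290 [(np.int64(59), np.int64(71), np.int64(76)), (np.int64(63), np.int64(70), np.int64(73)), (np.int64(58), np.int64(68), np.int64(70)), (np.int64(31), np.int64(48), np.int64(65)), (np.int64(28), np.int64(50), np.int64(72)), (np.int64(44), np.int64(57), np.int64(76)), (np.int64(29), np.int64(49), np.int64(69)), (np.int64(33), np.int64(55), np.int64(69))]
310 [(np.int64(58), np.int64(68), np.int64(75)), (np.int64(63), np.int64(72), np.int64(69)), (np.int64(62), np.int64(71), np.int64(73)), (np.int64(25), np.int64(44), np.int64(61)), (np.int64(28), np.int64(52), np.int64(71)), (np.int64(34), np.int64(56), np.int64(73)), (np.int64(30), np.int64(47), np.int64(68)), (np.int64(31), np.int64(49), np.int64(66))]
320 [(np.int64(56), np.int64(70), np.int64(78)), (np.int64(62), np.int64(68), np.int64(72)), (np.int64(71), np.int64(72), np.int64(75)), (np.int64(26), np.int64(41), np.int64(60)), (np.int64(35), np.int64(55), np.int64(74)), (np.int64(40), np.int64(58), np.int64(75)), (np.int64(29), np.int64(49), np.int64(68)), (np.int64(33), np.int64(53), np.int64(72))]
340 [(np.int64(49), np.int64(59), np.int64(71)), (np.int64(62), np.int64(64), np.int64(72)), (np.int64(64), np.int64(74), np.int64(72)), (np.int64(26), np.int64(46), np.int64(58)), (np.int64(34), np.int64(56), np.int64(76)), (np.int64(35), np.int64(54), np.int64(74)), (np.int64(35), np.int64(51), np.int64(70)), (np.int64(32), np.int64(48), np.int64(67))]
[28.6 -0.  54. ]
[32.7 -0.  28. ]
[35.5 -0.  28. ]
[21.4 -0.  13. ]
```

Request:
{"name": "send_rows", "arguments": {
  "deltas": [0.4,-0.084,0,0,0,0,1,0.97,-0.2044,0,0,0,0,1,0.97,-0.2044,0,0,0,0,1,0.97,-0.2044,0,0,0,0,1,0.97,-0.2044,0,0,0,0,1,0.97,-0.2044,0,0,0,0,1,0.97,-0.2044,0,0,0,0,1,0.97,-0.2044,0,0,0,0,1,0.97,-0.2044,0,0,0,0,1,0.97,-0.2044,0,0,0,0,1,0.97,-0.2044,0,0,0,0,1,0.97,-0.2044,0,0,0,0,1,0.97,-0.2044,0,0,0,0,1,0.97,-0.2044,0,0,0,0,1,0.97,-0.2044,0,0,0,0,1,0.97,-0.2044,0,0,0,0,1,0.97,-0.2044,0,0,0,0,1,0.97,-0.2044,0,0,0,0,1,0.97,-0.2044,0,0,0,0,1,0.97,-0.2044,0,0,0,0,1]
}}

```text
clock: 31.82
position: [0.4743, 0.185, 0.1813]
tool_rot: [[0.183, 0.983, -0.0], [0.983, -0.183, 0.0], [0.0, -0.0, -1.0]]
force: [0.3, 0.0, -2.4]
finger_gap: 0.0098
finger_force: 48.8
```

Request:
{"name": "send_rows", "arguments": {
  "deltas": [0.97,-0.2044,0,0,0,0,1,0.97,-0.2044,0,0,0,0,1,0.97,-0.2044,0,0,0,0,1,0.97,-0.2044,0,0,0,0,1,0.97,-0.2044,0,0,0,0,1,0.97,-0.2044,0,0,0,0,1,0.97,-0.2044,0,0,0,0,1,0.44,-0.093,0,0,0,0,1,0,0,0,0,0,0,1,0,0,0,0,0,0,1]
}}

```text
clock: 32.65
position: [0.4706, 0.368, 0.181]
tool_rot: [[0.183, 0.983, -0.001], [0.983, -0.183, -0.001], [-0.001, -0.0, -1.0]]
force: [0.1, -0.5, -1.9]
finger_gap: 0.0101
finger_force: 48.9
```

```bash
python3 go.py "[.4743,.3683,.118]"
python3 - <<'E'
from h import *
# plate pose after placing: dark/light profile scans across picture w_placed along box axes
ci=np.load('ci_placed.npy',allow_pickle=True).item(); g=cv2.GaussianBlur(cv2.imread('pics/w_placed.png',0),(3,3),0)
C=np.array([.463,.3083]);a=np.radians(-10.65);Rb=np.array([[np.cos(a),-np.sin(a)],[np.sin(a),np.cos(a)]])
def prof(fx,z,ts): 
    o=[]
    for t in ts:
        u,v=proj(ci,[*(C+Rb@(np.array(fx(t))/1000)),z]); o.append(int(g[int(round(v)),int(round(u))]) if 0<=u<640 and 0<=v<400 else -1)
    return o
for x in (-40,0): print('ends -y x',x,prof(lambda t:(x,t),.064,range(-106,-86)),' +y',prof(lambda t:(x,t),.064,range(86,106)))
for y in (-60,60): print('side -x y',y,prof(lambda t:(t,y),.064,range(-66,-48)),' +x',prof(lambda t:(t,y),.064,range(48,66)))
print('fin z.092',prof(lambda t:(-20,t),.092,range(4,30)))
E
```

```text
32.65 [0.4706 0.368  0.181 ] yaw -10.57 units [0.04  0.144 2.519] gap 0.010130111103015777
ends -y x -40 [73, 74, 73, 73, 73, 84, 105, 115, 111, 100, 90, 87, 86, 86, 88, 87, 87, 85, 85, 86]  +y [40, 41, 41, 42, 41, 40, 40, 41, 38, 51, 79, 85, 75, 67, 67, 60, 58, 60, 60, 59]
ends -y x 0 [71, 70, 69, 66, 66, 74, 97, 111, 106, 92, 83, 81, 82, 82, 83, 82, 81, 81, 81, 81]  +y [42, 40, 40, 41, 42, 43, 43, 39, 39, 47, 68, 77, 75, 70, 63, 59, 59, 59, 59, 61]
side -x y -60 [117, 90, 97, 101, 84, 68, 67, 70, 59, 40, 30, 29, 28, 28, 28, 28, 29, 28]  +x [77, 77, 77, 78, 77, 77, 78, 106, 155, 185, 185, 170, 115, 68, 68, 60, 63, 63]
side -x y 60 [72, 77, 80, 75, 68, 67, 72, 73, 60, 45, 62, 63, 65, 67, 69, 69, 71, 73]  +x [40, 40, 40, 40, 40, 39, 40, 49, 66, 66, 75, 71, 64, 64, 61, 62, 63, 63]
fin z.092 [67, 68, 68, 69, 70, 67, 57, 46, 43, 56, 68, 68, 63, 57, 49, 37, 26, 24, 26, 26, 24, 25, 26, 27, 25, 25]
```

Request:
{"name": "send_rows", "arguments": {
  "deltas": [0.02,0.07,0.3,0,0,0,1,0,0,0.5,0,0,0,1,0,0,0.5,0,0,0,1,0,0,0.5,0,0,0,1,0,0,0.3,0,0,0,1,0,0,0.2,0,0,0,1,0,0,0.1,0,0,0,1,0,0,0,0,0,0,1,0,0,0,0,0,0,1]
}}

```text
clock: 33.4
position: [0.4732, 0.3684, 0.1216]
tool_rot: [[0.186, 0.983, 0.0], [0.983, -0.186, 0.0], [0.0, 0.0, -1.0]]
force: [-0.4, -0.7, -2.2]
finger_gap: 0.0102
finger_force: 48.8
```

Request:
{"name": "send_rows", "arguments": {
  "deltas": [0,0,0.05,0,0,0,1,0,0,0.05,0,0,0,1,0,0,0.03,0,0,0,1,0,0,0,0,0,0,1,0,0,0,0,0,0,1]
}}

```text
clock: 33.82
position: [0.4731, 0.3684, 0.1183]
tool_rot: [[0.186, 0.983, 0.0], [0.983, -0.186, 0.0], [0.0, 0.0, -1.0]]
force: [0.8, 0.5, 0.3]
finger_gap: 0.0102
finger_force: 49.0
```

Request:
{"name": "send_rows", "arguments": {
  "deltas": [0,0,0.02,0,0,0,1,0,0,0,0,0,0,0.6,0,0,0,0,0,0,0.6,0,0,0,0,0,0,0.6,0,0,0,0,0,0,0.6,0,0,-0.2,0,0,0,0.6,0,0,-0.6,0,0,0,0.6,0,0,-0.9,0,0,0,0.6,0,0,-0.9,0,0,0,0.6,0,0,-0.9,0,0,0,0.3,0,0,-0.9,0,0,0,0,0,0,0,0,0,0,0]
}}

```text
clock: 34.82
position: [0.4745, 0.3692, 0.2325]
tool_rot: [[0.186, 0.983, 0.006], [0.983, -0.186, 0.004], [0.005, 0.005, -1.0]]
force: [-0.0, -0.1, 2.0]
finger_gap: 0.069
finger_force: 0.0
```

Request:
{"name": "send_rows", "arguments": {
  "deltas": [-0.967,0.2007,0,0,0,0,0,-0.967,0.2007,0,0,0,0,0,-0.967,0.2007,0,0,0,0,0,-0.967,0.2007,0,0,0,0,0,-0.967,0.2007,0,0,0,0,0,-0.967,0.2007,0,0,0,0,0,-0.967,0.2007,0,0,0,0,0,-0.967,0.2007,0,0,0,0,0,-0.967,0.2007,0,0,0,0,0,-0.967,0.2007,0,0,0,0,0,-0.967,0.2007,0,0,0,0,0,-0.967,0.2007,0,0,0,0,0,-0.967,0.2007,0,0,0,0,0,-0.967,0.2007,0,0,0,0,0,-0.967,0.2007,0,0,0,0,0,-0.967,0.2007,0,0,0,0,0,-0.967,0.2007,0,0,0,0,0,-0.967,0.2007,0,0,0,0,0,-0.967,0.2007,0,0,0,0,0,-0.967,0.2007,0,0,0,0,0]
}}

```text
clock: 36.48
position: [0.4816, -0.1267, 0.2276]
tool_rot: [[0.186, 0.983, 0.0], [0.983, -0.186, -0.0], [-0.0, 0.0, -1.0]]
force: [0.2, 1.0, -0.4]
finger_gap: 0.0855
finger_force: 0.0
```

Request:
{"name": "send_rows", "arguments": {
  "deltas": [-0.967,0.2007,0,0,0,0,0,-0.967,0.2007,0,0,0,0,0,-0.967,0.2007,0,0,0,0,0,-0.967,0.2007,0,0,0,0,0,-0.967,0.2007,0,0,0,0,0,-0.967,0.2007,0,0,0,0,0,-0.967,0.2007,0,0,0,0,0,0,0,0,0,0,-0.0717,0,0,0,0,0,0,-0.0717,0,0,0,0,0,0,-0.0717,0,0,0,0,0,0,-0.0717,0,0,0,0,0,0,-0.0717,0,0,0,0,0,0,-0.0717,0,0,0,0,0,0,0,0]
}}

```text
clock: 37.65
position: [0.4848, -0.2982, 0.2275]
tool_rot: [[-0.474, 0.88, -0.0], [0.88, 0.474, 0.0], [0.0, -0.0, -1.0]]
force: [0.2, 0.8, 0.2]
finger_gap: 0.0851
finger_force: 0.0
```

```bash
python3 go.py "[.484,-.298,.051]"
python3 - <<'E'
from h import *
im,ci=snap('wrist','w_snackL');s=bot.get_state();T=s['tool_rot'];p=s['position']
hsv=cv2.cvtColor(im,cv2.COLOR_RGB2HSV)
m=((hsv[...,0]>8)&(hsv[...,0]<25)&(hsv[...,1]>125)).astype(np.uint8)*255
cs,_=cv2.findContours(m,cv2.RETR_EXTERNAL,cv2.CHAIN_APPROX_NONE)
for c in sorted(cs,key=cv2.contourArea)[-3:]:
    if cv2.contourArea(c)<300: continue
    pts=np.array([(T.T@(ray(ci,*q[0],.024)-p))[:2]*1000 for q in cv2.convexHull(c)],np.float32)
    print(cv2.contourArea(c),cv2.boundingRect(c),cv2.minAreaRect(pts))
g=cv2.createCLAHE(4,(4,4)).apply(cv2.cvtColor(im,cv2.COLOR_RGB2GRAY))
print(cv2.GaussianBlur(g,(1,9),0)[[165,172,180,186],290:352:2])
E
```

```text
37.65 [ 0.4848 -0.2982  0.2275] yaw 28.31 units [ 0.022 -0.025  7.059] gap 0.08510342282907353
3053.5 (579, 100, 61, 113) ((14.242855072021484, 337.85650634765625), (68.58614349365234, 137.7440643310547), 71.78343200683594)
7129.5 (275, 134, 93, 84) ((0.4130134582519531, -1.6392707824707031), (99.75910186767578, 107.46155548095703), 1.4011666774749756)
9291.0 (462, 231, 178, 142) ((-178.79449462890625, 336.57183837890625), (93.0155029296875, 294.8801574707031), 30.827482223510742)
[[ 35  34  29  25  39  36  43  42  39  41  36  41  36  32  27  27  30  26
   37  38  33  37  38  29  31  32  36  32  39  35  32]
 [ 62  44  33  32  43  43  46  46  44  44  40  39  45  34  31  32  30  37
   43  35  39  40  36  35  37  30  41  35  32  34  38]
 [113 112 109 108 117 123  84  54  51  37  43  43  46  38  31  40  35  37
   42  37  43  46  40  39  33  44  42  37  39  34  44]
 [114 114 111 111 120 121 126 126  92  40  44  42  45  44  37  45  38  39
   50  44  76  80  75  75  67  74  74  73  71  73  81]]
```

Request:
{"name": "send_rows", "arguments": {
  "deltas": [0.01,-0.05,0.95,0,0,0.01,0,0,0,0.95,0,0,0,0.3,0,0,0.95,0,0,0,0.5,0,0,0.95,0,0,0,0.5,0,0,0.95,0,0,0,0.5,0,0,0.95,0,0,0,0.5,0,0,0.8,0,0,0,0.5,0,0,0.4,0,0,0,0.5,0,0,0.16,0,0,0,0.5,0,0,0,0,0,0,1,0,0,0,0,0,0,1,0,0,0,0,0,0,1,0,0,0,0,0,0,1,0,0,0,0,0,0,1,0,0,0,0,0,0,1,0,0,0,0,0,0,1],
  "force": 60
}}

```text
clock: 39.03
position: [0.4844, -0.2991, 0.0525]
tool_rot: [[-0.455, 0.89, 0.002], [0.89, 0.455, -0.001], [-0.002, 0.001, -1.0]]
force: [-1.4, 0.3, 6.6]
finger_gap: 0.0102
finger_force: 59.9
```

Request:
{"name": "send_rows", "arguments": {
  "deltas": [0,0,-0.1,0,0,0,1,0,0,-0.3,0,0,0,1,0,0,-0.7,0,0,0,1,0,0,-0.9,0,0,0,1,0,0,-0.9,0,0,0,1,0,0,-0.9,0,0,0,1,0,0,-0.8,0,0,0,1,0,0,-0.6,0,0,0,1,0,0,-0.2,0,0,0,1,0,0,0,0,0,0.07,1,0,0,0,0,0,0.07,1,0,0,0,0,0,0.07,1,0,0,0,0,0,0.07,1,0,0,0,0,0,0.07,1,0,0,0,0,0,0.07,1,0,0,0,0,0,0,1]
}}

```text
clock: 40.37
position: [0.4834, -0.2984, 0.1856]
tool_rot: [[0.19, 0.982, -0.001], [0.982, -0.19, 0.001], [0.0, -0.001, -1.0]]
force: [-0.6, -0.2, -2.4]
finger_gap: 0.0104
finger_force: 58.8
```

```bash
python3 go.py "[.4543,.2621,.1165]"
```

```text
40.3667 [ 0.4834 -0.2984  0.1856] yaw -10.97 units [21.788 -5.409  2.78 ] gap 0.010421132355773778
```

Request:
{"name": "send_rows", "arguments": {
  "deltas": [0.4,-0.099,0,0,0,0,1,0.955,-0.2371,0,0,0,0,1,0.955,-0.2371,0,0,0,0,1,0.955,-0.2371,0,0,0,0,1,0.955,-0.2371,0,0,0,0,1,0.955,-0.2371,0,0,0,0,1,0.955,-0.2371,0,0,0,0,1,0.955,-0.2371,0,0,0,0,1,0.955,-0.2371,0,0,0,0,1,0.955,-0.2371,0,0,0,0,1,0.955,-0.2371,0,0,0,0,1,0.955,-0.2371,0,0,0,0,1,0.955,-0.2371,0,0,0,0,1,0.955,-0.2371,0,0,0,0,1,0.955,-0.2371,0,0,0,0,1,0.955,-0.2371,0,0,0,0,1,0.955,-0.2371,0,0,0,0,1,0.955,-0.2371,0,0,0,0,1,0.955,-0.2371,0,0,0,0,1,0.955,-0.2371,0,0,0,0,1]
}}

```text
clock: 42.03
position: [0.4556, 0.1798, 0.186]
tool_rot: [[0.181, 0.983, -0.0], [0.983, -0.181, -0.0], [-0.0, -0.0, -1.0]]
force: [0.4, 0.3, -2.0]
finger_gap: 0.01
finger_force: 58.8
```

Request:
{"name": "send_rows", "arguments": {
  "deltas": [0.955,-0.2371,0,0,0,0,1,0.955,-0.2371,0,0,0,0,1,0.955,-0.2371,0,0,0,0,1,0.38,-0.094,0,0,0,0,1,0,0,0,0,0,0,1,0,0,0,0,0,0,1,0,0,0,0,0,0,1,0,0,0,0,0,0,1]
}}

```text
clock: 42.7
position: [0.4518, 0.2608, 0.1861]
tool_rot: [[0.186, 0.983, -0.0], [0.983, -0.186, -0.0], [-0.0, -0.0, -1.0]]
force: [-0.5, 0.2, -2.2]
finger_gap: 0.0094
finger_force: 58.8
```

```bash
python3 go.py "[.4543,.2621,.1165]"
python3 - <<'E'
from h import *
im,ci=snap('wrist','w_L2');s=bot.get_state();T=s['tool_rot'];p=s['position'];C=np.array([.463,.3083]);a=np.radians(-10.65);Rb=np.array([[np.cos(a),-np.sin(a)],[np.sin(a),np.cos(a)]])
hsv=cv2.cvtColor(im,cv2.COLOR_RGB2HSV)
m=((hsv[...,0]>8)&(hsv[...,0]<25)&(hsv[...,1]>110)).astype(np.uint8)*255
m[:,:200]=0;m[:,440:]=0
cs,_=cv2.findContours(m,cv2.RETR_EXTERNAL,cv2.CHAIN_APPROX_NONE)
for c in sorted(cs,key=cv2.contourArea)[-3:]:
    if cv2.contourArea(c)<300: continue
    b=cv2.boundingRect(c);print(cv2.contourArea(c),b)
    for z in (.088,p[2]-.0285):
        pts=np.array([Rb.T@(ray(ci,*q[0],z)[:2]-C)*1000 for q in c[:,0:1]])
        print(z,pts.min(0).round(1),pts.max(0).round(1))
E
```

```text
42.7 [0.4518 0.2608 0.1861] yaw -10.7 units [0.072 0.088 2.782] gap 0.009390137176283403
13540.0 (253, 5, 139, 107)
0.088 [-49.6  25.3] [46.9 94.3]
0.157624185765712 [-34.3  24.3] [31.2 71.1]
20583.5 (222, 155, 198, 159)
0.088 [ -82.3 -154.7] [77.1 -7.5]
0.157624185765712 [-56.6 -98. ] [51.7  2. ]
```

Request:
{"name": "send_rows", "arguments": {
  "deltas": [0.07,0.08,0.3,0,0,0,1,0,0,0.5,0,0,0,1,0,0,0.5,0,0,0,1,0,0,0.5,0,0,0,1,0,0,0.4,0,0,0,1,0,0,0.3,0,0,0,1,0,0,0.1,0,0,0,1,0,0,0,0,0,0,1,0,0,0,0,0,0,1]
}}

```text
clock: 43.5
position: [0.4544, 0.2631, 0.1214]
tool_rot: [[0.185, 0.983, 0.0], [0.983, -0.185, 0.0], [0.0, 0.0, -1.0]]
force: [0.2, 0.5, -1.7]
finger_gap: 0.0099
finger_force: 58.8
```

Request:
{"name": "send_rows", "arguments": {
  "deltas": [-0.03,0,0.06,0,0,0,1,0,0,0.06,0,0,0,1,0,0,0.04,0,0,0,1,0,0,0.02,0,0,0,1,0,0,0,0,0,0,1,0,0,0,0,0,0,1]
}}

```text
clock: 44.0
position: [0.454, 0.2624, 0.1166]
tool_rot: [[0.185, 0.983, 0.0], [0.983, -0.185, 0.0], [0.0, 0.0, -1.0]]
force: [1.5, -0.3, -2.5]
finger_gap: 0.0099
finger_force: 58.8
```

Request:
{"name": "send_rows", "arguments": {
  "deltas": [0,0,0.03,0,0,0,1,0,0,0.02,0,0,0,1,0,0,0,0,0,0,1,0,0,0,0,0,0,1]
}}

```text
clock: 44.33
position: [0.4541, 0.2624, 0.1164]
tool_rot: [[0.185, 0.983, 0.0], [0.983, -0.185, 0.0], [0.0, 0.0, -1.0]]
force: [-4.7, -2.1, 12.3]
finger_gap: 0.0101
finger_force: 60.6
```

Contact at the expected height. I'll release, retreat, and check.

Request:
{"name": "send_rows", "arguments": {
  "deltas": [0,0,-0.03,0,0,0,1,0,0,0,0,0,0,0.6,0,0,0,0,0,0,0.6,0,0,0,0,0,0,0.6,0,0,0,0,0,0,0.6,0,0,-0.2,0,0,0,0.6,0,0,-0.6,0,0,0,0.6,0,0,-0.9,0,0,0,0.6,0,0,-0.9,0,0,0,0.6,0,0,-0.9,0,0,0,0.3,0,0,-0.9,0,0,0,0.3,0,0,-0.5,0,0,0,0.3,0,0,0,0,0,0,0.3,0,0,0,0,0,0,0.3]
}}

```text
clock: 45.5
position: [0.4541, 0.2624, 0.2389]
tool_rot: [[0.185, 0.983, 0.001], [0.983, -0.185, 0.0], [0.001, 0.001, -1.0]]
force: [0.0, -0.6, -0.5]
finger_gap: 0.0597
finger_force: 0.0
```

Run:
```python
from h import *
s=bot.get_state();print(s['clock'],s['position']);C=np.array([.463,.3083]);a=np.radians(-10.65);Rb=np.array([[np.cos(a),-np.sin(a)],[np.sin(a),np.cos(a)]])
im,ci=snap('wrist','w_end');T_,ct=snap('top','t_end')
def go(im,ci,roi,z=.087):
    hsv=cv2.cvtColor(im,cv2.COLOR_RGB2HSV)
    m=((hsv[...,0]>8)&(hsv[...,0]<25)&(hsv[...,1]>110)).astype(np.uint8)*255
    k=np.zeros_like(m);x0,x1,y0,y1=roi;k[y0:y1,x0:x1]=1;m*=k
    cs,_=cv2.findContours(m,cv2.RETR_EXTERNAL,cv2.CHAIN_APPROX_NONE)
    for c in sorted(cs,key=cv2.contourArea)[-3:]:
        if cv2.contourArea(c)<60: continue
        pts=np.array([Rb.T@(ray(ci,*q[0],z)[:2]-C)*1000 for q in cv2.convexHull(c)],np.float32)
        print(cv2.boundingRect(c),pts.min(0).round(1),pts.max(0).round(1),[np.round(v,1) for v in cv2.minAreaRect(pts)])
go(im,ci,(200,440,0,330)); print('top'); go(T_,ct,(130,235,190,270))
# bystanders: compare with the first top view
o=cv2.imread('pics/top0.png',0).astype(int);n=cv2.imread('pics/t_end.png',0).astype(int)
for nm,(x,y) in dict(caddy=(246,177),ram=(348,180),bowl2=(328,154)).items(): print(nm,np.abs(o-n)[y-14:y+14,x-14:x+14].mean().round(1))
```

```text
45.5 [0.45405884 0.26237571 0.23891041]
(261, 255, 17, 34) [ -68.1 -162.6] [ -48.7 -121.2] [array([ -57.4, -143.3]), array([42.4, 12.8]), np.float64(77.3)]
(265, 32, 110, 83) [-49.8  25.6] [46.9 94. ] [array([-1.5, 59.8]), array([68.3, 96.6]), np.float64(89.9)]
(266, 138, 111, 97) [-54.9 -96.6] [53.8  3.6] [array([ -0.6, -46.5]), array([100.1, 108.6]), np.float64(89.9)]
top
(194, 236, 14, 13) [-39.6 -72.8] [ -5.8 -38.7] [array([-20.8, -57. ]), array([30.2, 35.6]), np.float64(34.3)]
(189, 212, 32, 31) [-15.3 -95.8] [52.2 -7.5] [array([ 18.8, -52.5]), array([66.9, 87.8]), np.float64(2.1)]
caddy 10.5
ram 11.2
bowl2 10.4
```

Both snack boxes measure at their true size at the resting height. They are square to the plate, centred at y = -46.5 and +59.8, and clear of the fin and walls. The arm is clear too, so I'm handing in.

```bash
python3 -c "
from workcell import bot
print(bot.sign_off())"
```

```text
the job is handed in; nothing more can be done
None
```

I packed the lunch box in the order asked and handed it in at about 45.6 s: both tubs in their cells, the plate on the ledge fin up, and each snack box flat on its side of the fin; the gripper never went near the caddy or ramekin.

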